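# Set a board strip overhanging for sawing

### The job

Get the particle-board strip on the sawing board ready to be cut: push it back flat against the fence and slide it along until its right-hand end (right as seen from the robot, facing the fence) sticks out 40 mm past the right-hand edge of the sawing board. Only push it with the fingertips - never pick it up, lift or tip it - leave it lying flat on the sawing board, and do not disturb the tape measure, the masking tape or the spring clamp.

Things in the scene. Friction and masses are not known exactly. Their poses are not given: they have to be found in the camera images.
- saw_board: sawing board fixed to the table: plywood deck 210 (x) x 320 (y) mm, top 24 mm above the table, wooden fence along its far side. Origin: centre of its underside. x points away from the robot to the fence, y left along the fence (it may be turned a little). Fence 20 mm thick, 22 mm high above the deck, inner face at x = +85 mm. Right-hand edge (to be overhung) y = -160, left y = +160, near edge x = -105 mm.
- strip: loose particle-board strip lying on the deck, 120 (x) x 260 (y, along the fence) x 18 mm thick, 0.28 to 0.56 kg, slides with plain friction. Origin: centre of its underside; right-hand end at its y = -130 mm, left-hand end y = +130, near long edge x = -60, far long edge x = +60. Starts off the fence, slightly askew, its right-hand end short of the deck's right-hand edge.
- tape_measure: yellow tape measure, 60 x 80 x 66 mm, standing loose on the table behind the fence; leave alone. Origin: centre of its underside.
- masking_tape: roll of masking tape lying flat, 101 mm across, 25 mm high, loose on the table behind the fence; leave alone. Origin: centre of its underside.
- spring_clamp: black spring clamp lying flat, 142 x 97 x 20 mm, loose on the table to the right of the sawing board; leave alone. Origin: centre of its underside.

How it is judged:
At the end, for the whole second after the job is handed in: The strip lies flat and at rest on the sawing board, against the fence (gap at its middle under 5 mm, parallel to within 0.025 rad), and its right-hand end overhangs the right-hand edge by 40 mm, give or take 8 mm (y of strip in the frame of saw_board between -0.078 and -0.062 m and x of strip in the frame of saw_board above 0.02 m and angle between the y axis of strip and the y axis of saw_board, either way round below 0.025 rad and z of strip in the frame of saw_board between 0.02 and 0.028 m and angle between strip's own z axis and vertical below 0.03 rad and linear speed of strip below 0.01 m/s); the robot touches nothing.
It fails at once if the strip was lifted or fell (its middle more than 8 mm above or below its height on the deck) (z of strip in the frame of saw_board above 0.032 m or z of strip in the frame of saw_board below 0.016 m).
It fails at once if the strip was tipped by more than 0.1 rad (angle between strip's own z axis and vertical above 0.1 rad).
It fails at once if the tape measure was moved by more than 15 mm (distance of tape_measure from where it was at the start of the episode above 0.015 m).
It fails at once if the roll of masking tape was moved by more than 15 mm (distance of masking_tape from where it was at the start of the episode above 0.015 m).
It fails at once if the spring clamp was moved by more than 15 mm (distance of spring_clamp from where it was at the start of the episode above 0.015 m).
It also fails if it takes over 58 s, if anything falls off the work surface, if the arm or the gripper's body presses on something with over 40 N, if the wrist force passes 120 N, or if a joint passes its speed limit or range.

### The arm

A 6-joint arm with a two-finger parallel gripper is mounted at the origin on a cart in front of the work surface, level with it; the furniture and walls round the work are solid. World frame = base frame: x ahead of the robot, y to its left, z up, the work surface at z = 0. Lengths are in m, angles in rad, forces in N, time in s.
With the tool pointing down it reaches from about 0.3 to 0.875 m from the base axis. Payload 6.4 kg.
Tool frame: the origin (TCP) lies midway between the tips of the shut fingers; the grasp point (between the pads) lies 19 mm behind it (grasp_offset is the distance from the TCP to the grasp point, in m); z points along the fingers, y is the line along which they close (so a half turn about z gives the same grasp; the last joint's range is limited). The gripper opens to 85 mm and grips with 20 to 120 N. Pads are 22 mm wide; open, the fingers measure 114 mm over their backs; the gripper's body (76 mm by 85 mm) begins 54 mm behind the grasp point. The pads swing forward as they close: fully open they stand 13 mm farther back than shut.
Start: joints at [-1.371, 0.181, 1.607, -0, 1.354, -0.206], TCP at [0.227, -0.528, 0.231] pointing down, gripper open.
Joint ranges: [-2.99, 2.99], [-0.89, 2.07], [0.3, 2.58], [-1.14, 4.28], [0, 2.63], [-3.12, 3.12]. Speed limits (rad/s): [2.57, 2.57, 3.01, 3.14, 3.14, 3.14].

### API

Orientations are given as a unit quaternion [w, x, y, z].
In Python, from bench import * gives the robot as it stands. The module is installed in compiled form; this text tells all that it offers.
- The arm moves only by the tool servo_tool, never from a script. Its argument "commands" is text: rows parted by semicolons, each of 7 numbers parted by spaces: the turn, a rotation vector about the tool's x, y, z in rad, then the shift along the tool's x, y, z in mm, then the opening, from 0 (shut) to 1 (fully open). In form: wx wy wz dx dy dz claw; .... A call has 1 to 5 rows; each row shifts and turns the commanded pose from where the row before left it, along the tool's axes as they then stand; what a row does not reach is not made up. A row lasts 1/8 s, in which the tool goes at most 62.5 mm and 10.7 degrees, less where a joint would pass 70% of its speed; a pose out of reach is approached as far as the arm can. A call with a gripper value outside its range is refused whole. The fingers move at their own pace and stop on an object; the grip force is fixed at half the most. Time passes only in rows, so rows that do not move let the fingers close. It gives the time, the measured TCP pose, the force, the opening and the grip force at its end, in the units of the state.
- get_obs(): the state, without advancing time (a new reading comes with each control period).
- camera(name): name is "scene" or "top"; returns the picture (384x512x3 uint8, blue, green, red); there is no depth.
- calibration(name): a dict with "fx", "fy", "cx", "cy" (pixels), "R" (3x3) and "t" (3): a world point X has camera coordinates R X + t. Camera axes: x right, y down, z forward; pixel columns grow to the right and rows downward; lengths in m; the calibration is good to about 2 mm. A picture is of the moment at which its call begins. calibration takes no time and is no camera call.
- hand_in(): hands the job in; it is judged then, once.
The state is a dict: "time_s": time; "q": joint angles; "dq": joint speeds; "joint_efforts": joint torques, N m; "eef_pos": TCP position; "eef_rot": TCP orientation; "wrist_force": force on the tool from outside, world axes, zero at the start; "torque": the same for the moment, N m; "opening": opening from 0.0 (shut) to 1.0 (fully open); "grasp_force": force on a finger pad.
Only numpy, scipy, OpenCV 4.12 (cv2) and the standard library are available. Lean on these libraries where they do the work, as an engineer would, in place of code of your own. Each camera call takes 0.05 s, during which the arm holds its last target. There are 200 camera calls.

## Working session

There is one attempt and no reset: what is moved stays moved. The work goes in short steps, Python scripts to look and compute and a tool call to move; the robot and the scene stay as the last step left them, time stands still between calls to the robot, and variables do not carry over. Pictures are saved under pics/ and viewed, at most 10 in all, crops included, and the job is handed in when it is done.

Besides the shell and the picture viewer there is one more tool, called after "Call:" as a command line: name --argument value ..., lists and objects as JSON in quotes. servo_tool: Moves the arm, as the interface text tells. Its arguments: {"type":"object","properties":{"commands":{"type":"string"}},"required":["commands"]}

```bash
mkdir -p pics; python3 - <<'E'
from bench import *
import cv2
for n in("top","scene"):
    cv2.imwrite(f"pics/{n}0.png",cv2.resize(camera(n),None,fx=1.5,fy=1.5,interpolation=cv2.INTER_CUBIC))
    print(n,calibration(n))
print(get_obs())
E
```

```text
top {'fx': 442.08786219464605, 'fy': 442.08786219464605, 'cx': 255.99099907087356, 'cy': 189.3385295999312, 'R': array([[-0.00690705, -0.99993109, -0.00949248],
       [-0.99796527,  0.00749455, -0.06331784],
       [ 0.06338462,  0.00903582, -0.99794827]]), 't': array([-0.04521056,  0.63331284,  1.24665959])}
scene {'fx': 357.23336513449595, 'fy': 357.23336513449595, 'cx': 261.90263738715237, 'cy': 183.86830279601423, 'R': array([[ 0.79970345, -0.60032238, -0.00935048],
       [-0.45546742, -0.59644458, -0.66091096],
       [ 0.39118259,  0.53279161, -0.75040608]]), 't': array([-0.53624014,  0.29789232,  0.66502611])}
{'time_s': 0.1, 'q': array([-1.37125406e+00,  1.81466667e-01,  1.60788581e+00,  1.76299468e-05,
        1.35383883e+00, -2.06270360e-01]), 'dq': array([ 0.00073108, -0.00060808, -0.00299431, -0.00133788,  0.00140207,
        0.00063811]), 'joint_efforts': array([-2.01186924e-05, -4.45876873e+01, -3.52241743e+01, -2.41327298e-04,
        4.17754796e-03, -2.78812263e-05]), 'eef_pos': array([ 0.22692661, -0.52778697,  0.23048504]), 'eef_rot': array([-7.99291561e-04,  9.79485115e-01,  2.01514939e-01,  1.12957157e-05]), 'wrist_force': array([ 0.12436207,  0.91971737, -0.46679847]), 'torque': array([-0.00548232,  0.01430228, -0.00362136]), 'grasp_force': 0.0, 'opening': 1.0007629482396363}
```

View pics/top0.png

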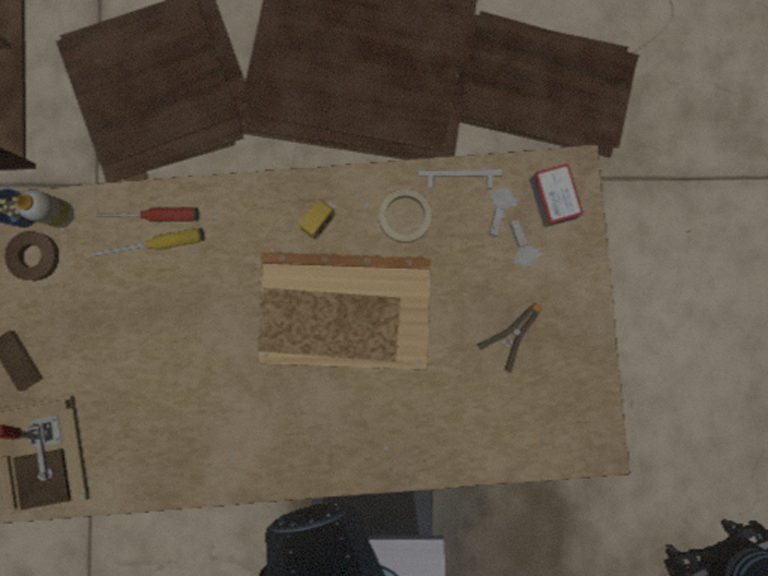

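View pics/scene0.png

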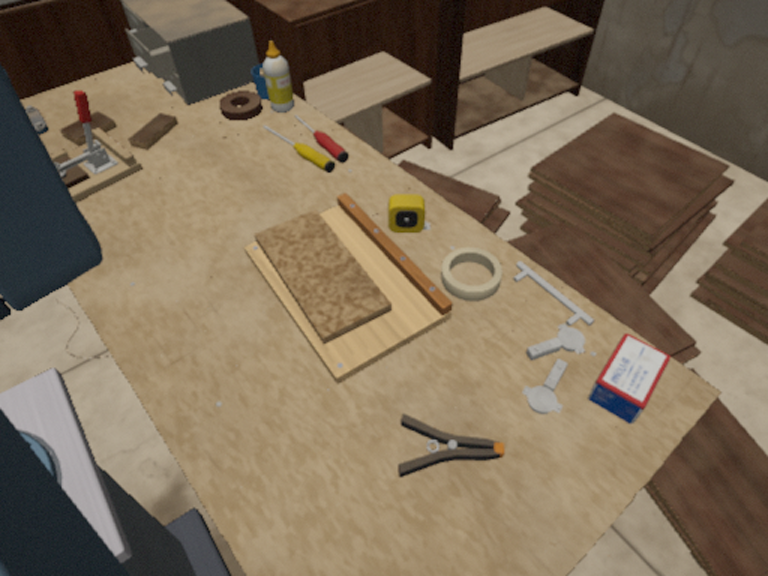

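The top view shows the board at about (258–430, 253–369) and the strip at about (259–399, 289–361), with the clamp at (510, 335). I'll enlarge this area to get accurate corners.

```bash
cat > h.py <<'E'
from bench import *
import cv2, numpy as np
def crop(path,x0=165,y0=160,w=130,h=95,k=6,n="top"):
    cv2.imwrite(path,cv2.resize(camera(n)[y0:y0+h,x0:x0+w],None,fx=k,fy=k,interpolation=cv2.INTER_CUBIC))
def world(px,z,x0=165,y0=160,k=6,n="top"):
    c=calibration(n); R,t=c["R"],c["t"]; o=-R.T@t; out=[]
    for u,v in px:
        u=(u+.5)/k-.5+x0; v=(v+.5)/k-.5+y0
        d=R.T@np.array([(u-c["cx"])/c["fx"],(v-c["cy"])/c["fy"],1]); out.append((o+d*(z-o[2])/d[2])[:2])
    return np.array(out)
E
python3 -c "
from h import *
crop('pics/c1.png')"
```

```text
(no output)
```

View pics/c1.png

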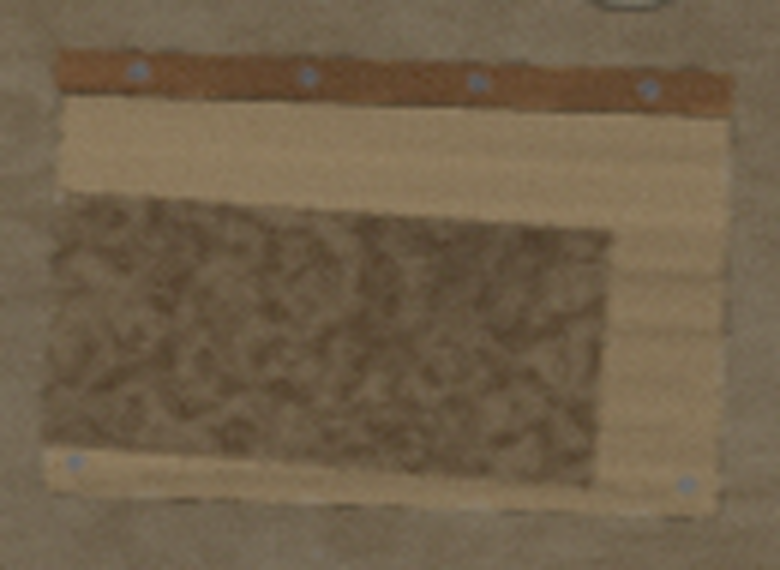

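The crop shows deck corners at NL (44,493), NR (716,516), far right at the fence (729,118) and far left (60,95). The strip's top corners are FL (64,190), FR (611,230), NR (595,487) and NL (45,447).

```bash
cat >> h.py <<'E'
def board():
    P=world([(44,493),(716,516),(729,118),(60,95)],.024)
    Q=np.array([[-.105,.16],[-.105,-.16],[.085,-.16],[.085,.16]])
    return fit(P,Q)
def fit(P,Q):
    p,q=P-P.mean(0),Q-Q.mean(0)
    a=np.arctan2((q[:,0]*p[:,1]-q[:,1]*p[:,0]).sum(),(q*p).sum())
    R=np.array([[np.cos(a),-np.sin(a)],[np.sin(a),np.cos(a)]]); o=P.mean(0)-R@Q.mean(0)
    return o,a,R,np.abs(P-(Q@R.T+o)).max()
S=np.array([[.06,.13],[.06,-.13],[-.06,-.13],[-.06,.13]])
def strip(px):
    o,a,R,e=fit(world(px,.042),S); B=board()
    print('strip world',o,a,'err',e,'in board',B[2].T@(o-B[0]),a-B[1]); return o,a,R
E
python3 -c "
from h import *
print(board()); o,a,R=strip([(64,190),(611,230),(595,487),(45,447)])
print(S@R.T+o)
b=board();print('goal',b[2]@[.025,-.07]+b[0])
print(world([(610,30)],0))
"
```

```text
(array([0.58333174, 0.0269419 ]), np.float64(-0.040830627494139696), array([[ 0.99916655,  0.04081928],
       [-0.04081928,  0.99916655]]), np.float64(0.001165679622339988))
strip world [0.55756823 0.05346823] -0.07780381742598486 err 0.001755698390659144 in board [-0.02682483  0.02545257] -0.03697318993184516
[[ 0.62749101  0.17841144]
 [ 0.60728242 -0.08080201]
 [ 0.48764545 -0.07147497]
 [ 0.50785404  0.18773848]]
goal [ 0.60545356 -0.04402024]
[[ 0.70642519 -0.08004741]]
```

Call:
servo_tool --commands "0 0 0.149 0 0 0 1;0 0 0.149 0 0 0 1;0 0 0.149 0 0 0 1;0 0 0 19 -55 0 1;0 0 0 19 -55 0 1"

```text
time_s: 0.78
eef_pos: [0.2695, -0.4187, 0.2306]
eef_rot: [-0.001, 1.0, -0.021, -0.0]
wrist_force: [1.0, -0.4, 1.1]
opening: 1.0
grasp_force: 0.0
```

Call:
servo_tool --commands "0 0 0 19 -55 0 1;0 0 0 19 -55 0 1;0 0 0 19 -55 0 1;0 0 0 19 -55 0 1;0 0 0 19 -55 0 1"

```text
time_s: 1.4
eef_pos: [0.376, -0.1473, 0.2313]
eef_rot: [0.0, 1.0, -0.021, 0.0]
wrist_force: [1.2, -0.3, -0.9]
opening: 1.001
grasp_force: 0.0
```

Call:
servo_tool --commands "0 0 0 11 -52 0 1;0 0 0 11 -52 0 1;0 0 0 11 -52 0 1;0 0 0 11 -53 0 1;0 0 0 0 0 50 1"

```text
time_s: 2.02
eef_pos: [0.4317, 0.061, 0.1841]
eef_rot: [0.0, 1.0, -0.018, 0.005]
wrist_force: [2.3, -1.4, -0.8]
opening: 0.999
grasp_force: 0.0
```

Call:
servo_tool --commands "0 0 0 0 0 50 1;0 0 0 0 0 50 1;0 0 0 0 0 45 1;0 0 0 0 0 15 1;0 0 0 0 0 0 1"

```text
time_s: 2.65
eef_pos: [0.4279, 0.0579, 0.021]
eef_rot: [-0.0, 1.0, -0.021, -0.001]
wrist_force: [0.2, 0.0, 0.7]
opening: 0.999
grasp_force: 0.0
```

```bash
python3 -c "
from h import *
crop('pics/s1.png',130,90,150,110,5,'scene');print(get_obs()['eef_pos'],get_obs()['wrist_force'])"
```

```text
[0.42906269 0.05778992 0.02209854] [-0.05676942 -1.14909692  0.88985306]
```

View pics/s1.png

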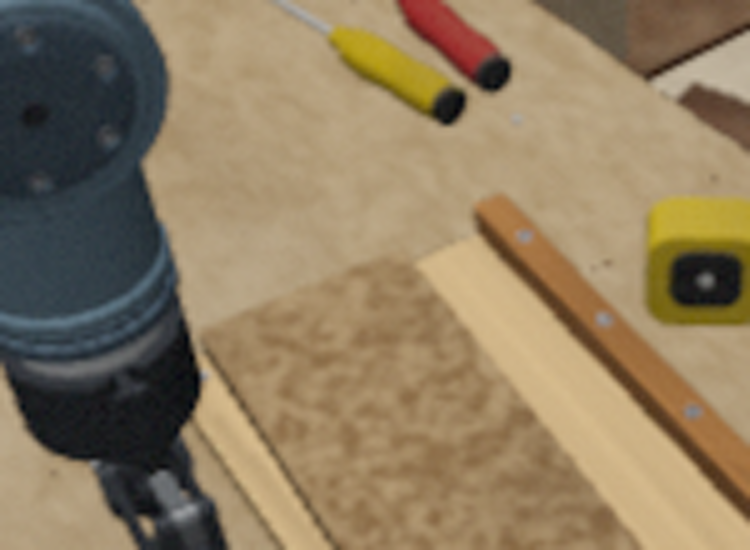

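The gripper is down in front of the near edge (fingers near (160,500), strip edge running (205,330)–(335,548)), and nothing is touching. I'll push toward the fence, slowing down before contact.

Call:
servo_tool --commands "0 0 0 15 0 1 1;0 0 0 15 0 0 1;0 0 0 10 0 0 1;0 0 0 8 0 0 1;0 0 0 6 0 0 1"

```text
time_s: 3.32
eef_pos: [0.4827, 0.0557, 0.0202]
eef_rot: [-0.0, 1.0, -0.021, -0.0]
wrist_force: [0.6, 0.5, 0.3]
opening: 0.997
grasp_force: 0.0
```

Call:
servo_tool --commands "0 0 0 6 0 0 1;0 0 0 6 0 0 1;0 0 0 6 0 0 1;0 0 0 6 0 0 1;0 0 0 6 0 0 1"

```text
time_s: 3.95
eef_pos: [0.5097, 0.0548, 0.0196]
eef_rot: [-0.0, 1.0, -0.02, -0.003]
wrist_force: [-9.0, 0.9, 7.4]
opening: 1.002
grasp_force: 4.2
```

Call:
servo_tool --commands "0 0 0 5 0 0 1;0 0 0 5 0 0 1;0 0 0 5 0 0 1;0 0 0 4 0 0 1;0 0 0 0 0 0 1"

```text
time_s: 4.58
eef_pos: [0.5299, 0.0539, 0.0196]
eef_rot: [-0.0, 1.0, -0.02, -0.002]
wrist_force: [-3.9, 0.8, 2.2]
opening: 1.002
grasp_force: 2.2
```

Call:
servo_tool --commands "0 0 0 2 0 0 1;0 0 0 2 0 0 1;0 0 0 2 0 0 1;0 0 0 0 0 0 1"

```text
time_s: 5.08
eef_pos: [0.5373, 0.0534, 0.0201]
eef_rot: [0.0, 1.0, -0.021, 0.0]
wrist_force: [-2.7, 0.0, -0.7]
opening: 0.999
grasp_force: 1.0
```

Call:
servo_tool --commands "0 0 0 2 0 0 1;0 0 0 2 0 0 1;0 0 0 0 0 0 1"

```text
time_s: 5.45
eef_pos: [0.5386, 0.0535, 0.02]
eef_rot: [-0.0, 1.0, -0.021, -0.003]
wrist_force: [-13.6, 0.5, 8.4]
opening: 0.995
grasp_force: 6.4
```

Call:
servo_tool --commands "0 0 0 -15 0 0 1;0 0 0 -15 0 0 1;0 0 0 0 0 -40 1;0 0 0 0 0 -40 1;0 0 0 0 0 0 1"

```text
time_s: 6.08
eef_pos: [0.5155, 0.054, 0.1047]
eef_rot: [0.0, 1.0, -0.021, 0.005]
wrist_force: [1.1, -0.5, 0.4]
opening: 1.0
grasp_force: 0.0
```

```bash
python3 -c "
from h import *
print(get_obs()['q'],get_obs()['eef_pos'])
crop('pics/c2.png')"
```

```text
[-1.24997048e-01  2.03997047e-01  1.86015359e+00  1.34331732e-04
  1.06697205e+00  1.48698533e+00] [0.51551862 0.05398809 0.10466882]
```

View pics/c2.png

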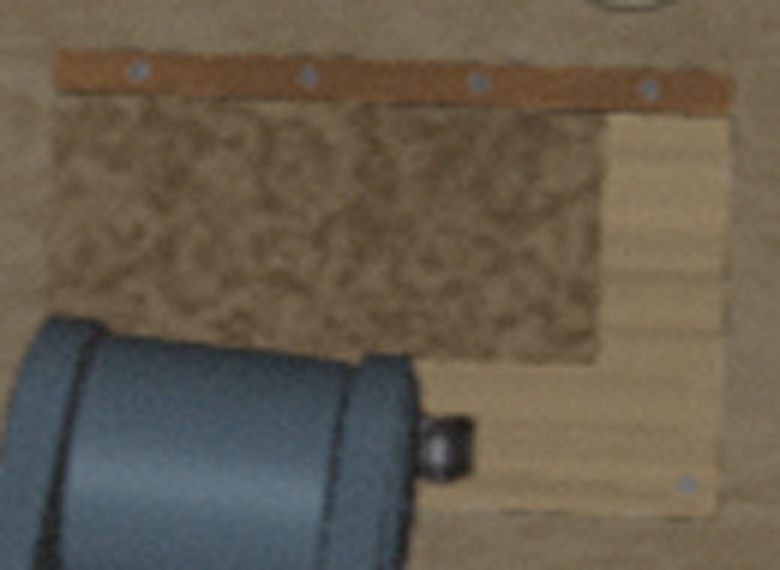

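The strip is flush with the fence: its far edge coincides with the fence from (58,96) to (605,112), and the right end is at about column 601. Next I'll rotate and go to its left end.

Call:
servo_tool --commands "0 0 -0.1745 0 0 0 0.6;0 0 -0.1745 0 0 0 0.6;0 0 -0.1745 0 0 0 0.6;0 0 -0.1745 0 0 0 0.6;0 0 -0.1745 0 0 0 0.6"

```text
time_s: 6.75
eef_pos: [0.5109, 0.0545, 0.099]
eef_rot: [-0.0, 0.914, 0.406, -0.0]
wrist_force: [-0.6, -0.3, 0.1]
opening: 0.604
grasp_force: 0.0
```

Call:
servo_tool --commands "0 0 -0.1745 0 0 0 0.6;0 0 -0.1745 0 0 0 0.6;0 0 -0.1745 0 0 0 0.6;0 0 -0.175 0 0 0 0.6;0 0 0 46 24 0 0.6"

```text
time_s: 7.38
eef_pos: [0.5364, 0.0978, 0.0989]
eef_rot: [-0.0, 0.722, 0.692, -0.001]
wrist_force: [1.5, -0.1, 0.3]
opening: 0.599
grasp_force: 0.0
```

Call:
servo_tool --commands "0 0 0 46 24 0 0.6;0 0 0 46 24 0 0.6;0 0 0 43 22 0 0.6;0 0 0 0 0 0 0.6;0 0 0 0 0 0 0.6"

```text
time_s: 8.0
eef_pos: [0.6117, 0.2312, 0.0986]
eef_rot: [-0.001, 0.721, 0.693, -0.001]
wrist_force: [0.2, -0.5, 0.3]
opening: 0.603
grasp_force: 0.0
```

```bash
python3 -c "
from h import *
print(get_obs()['q'],get_obs()['eef_pos'],get_obs()['eef_rot'])
B=board();print('board',B[2].T@(get_obs()['eef_pos'][:2]-B[0]))
for z,p in((.042,[(605,112),(597,362),(58,96)]),): print((world(p,z)-B[0])@B[2])"
```

```text
[ 1.80413791e-01  4.88831284e-01  1.49037855e+00 -2.93742726e-04
  1.16475997e+00  2.21050557e-01] [0.6116826  0.23122512 0.09857649] [-5.43538347e-04  7.21286298e-01  6.92636012e-01 -1.06557926e-03]
board [0.01998854 0.20527022]
[[ 0.08351551 -0.10037513]
 [-0.03371177 -0.10045775]
 [ 0.08255483  0.15725394]]
```

Call:
servo_tool --commands "0 0 0 0 0 40 0.6;0 0 0 0 0 25 0.6;0 0 0 0 0 7 0.6;0 0 0 -12 0 0 0.6;0 0 0 -12 0 0 0.6"

```text
time_s: 8.62
eef_pos: [0.6126, 0.2064, 0.0297]
eef_rot: [0.001, 0.722, 0.692, 0.001]
wrist_force: [0.8, 0.5, 0.5]
opening: 0.598
grasp_force: 0.0
```

Call:
servo_tool --commands "0 0 0 -6 0 0 0.6;0 0 0 -6 0 0 0.6;0 0 0 -6 0 0 0.6;0 0 0 -6 0 0 0.6;0 0 0 -6 0 0 0.6"

```text
time_s: 9.25
eef_pos: [0.6108, 0.1789, 0.0291]
eef_rot: [-0.0, 0.721, 0.693, 0.001]
wrist_force: [-0.5, 5.3, 3.0]
opening: 0.596
grasp_force: 3.1
```

Call:
servo_tool --commands "0 0 0 -6 0 0 0.6;0 0 0 -7 0 0 0.6;0 0 0 -7 0 0 0.6;0 0 0 -7 0 0 0.6;0 0 0 -7 0 0 0.6"

```text
time_s: 9.88
eef_pos: [0.6094, 0.1449, 0.0291]
eef_rot: [-0.0, 0.721, 0.693, 0.001]
wrist_force: [-0.3, 6.2, 3.1]
opening: 0.606
grasp_force: 3.2
```

Call:
servo_tool --commands "0 0 0 -7 0 0 0.6;0 0 0 -7 0 0 0.6;0 0 0 -7 0 0 0.6;0 0 0 -5 0 0 0.6;0 0 0 0 0 0 0.6"

```text
time_s: 10.5
eef_pos: [0.6083, 0.1182, 0.0291]
eef_rot: [-0.0, 0.722, 0.692, 0.001]
wrist_force: [-0.5, 4.4, 2.8]
opening: 0.6
grasp_force: 2.1
```

```bash
python3 -c "
from h import *
B=board();print('board',B[2].T@(get_obs()['eef_pos'][:2]-B[0]),get_obs()['wrist_force'])
crop('pics/c3.png')"
```

```text
board [0.02120574 0.09224473] [-0.49286126  4.43974556  2.76693576]
```

View pics/c3.png

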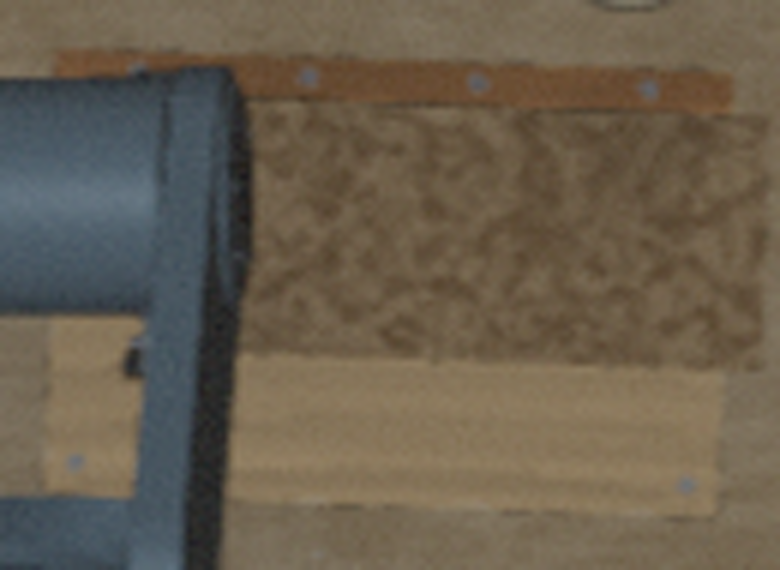

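The strip's right-hand end now runs (769,115)–(761,368), past the deck edge at about column 725, and the strip is still flush with the fence.

```bash
python3 -c "
from h import *
B=board();print((world([(769,115),(761,368),(240,352)],.042)-B[0])@B[2])"
```

```text
[[ 0.0846489  -0.17735697]
 [-0.03390408 -0.17702406]
 [-0.03471964  0.06654129]]
```

Call:
servo_tool --commands "0 0 0 -6 0 0 0.6;0 0 0 -6 0 0 0.6;0 0 0 -6 0 0 0.6;0 0 0 -4 0 0 0.6;0 0 0 0 0 0 0.6"

```text
time_s: 11.18
eef_pos: [0.6074, 0.0963, 0.029]
eef_rot: [-0.0, 0.721, 0.692, 0.001]
wrist_force: [-0.9, 6.0, 4.7]
opening: 0.599
grasp_force: 2.6
```

```bash
python3 -c "
from h import *
B=board();print('board',B[2].T@(get_obs()['eef_pos'][:2]-B[0]),get_obs()['wrist_force'])
crop('pics/c4.png',185)"
```

```text
board [0.02121767 0.07027952] [-0.90806161  5.97278928  4.7136055 ]
```

View pics/c4.png

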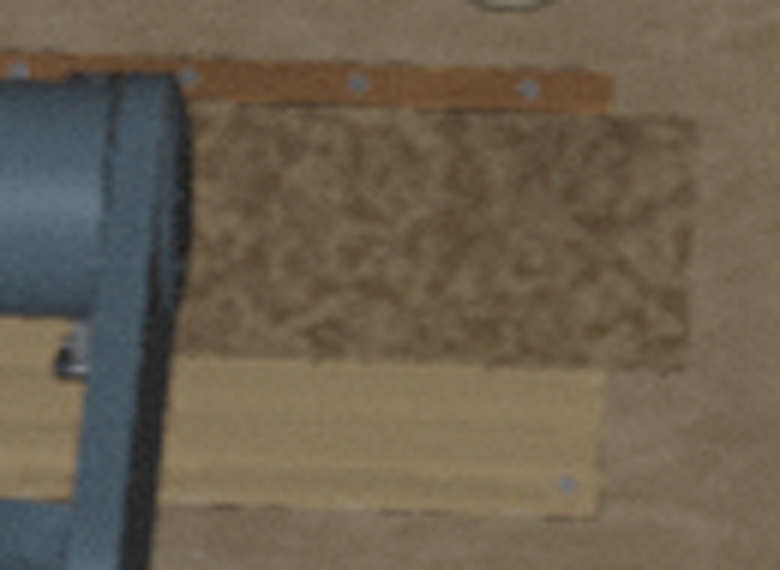

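The right-hand end is now at (696,118)–(688,372) and the deck edge at about (603,372). I'll compute the overhang.

```bash
python3 -c "
from h import *
B=board();print((world([(696,118),(688,372),(180,355)],.042,x0=185)-B[0])@B[2],(world([(603,372),(597,516),(600,450)],.024,x0=185)-B[0])@B[2])"
```

```text
[[ 0.08396578 -0.19942785]
 [-0.03501992 -0.19897573]
 [-0.03516508  0.03841434]] [[-0.0365032  -0.16038278]
 [-0.10433449 -0.15957146]
 [-0.07329834 -0.16006063]]
```

Call:
servo_tool --commands "0 0 0 8 0 0 0.6;0 0 0 20 0 0 0.6;0 0 0 20 0 0 0.6;0 0 0 0 0 -50 0.6;0 0 0 0 0 -50 0.6"

```text
time_s: 11.85
eef_pos: [0.608, 0.1453, 0.1284]
eef_rot: [-0.001, 0.721, 0.693, -0.001]
wrist_force: [0.8, -0.6, -0.0]
opening: 0.6
grasp_force: 0.0
```

Call:
servo_tool --commands "0 0 0 50 0 -40 0.6;0 0 0 50 0 0 0.6;0 0 0 50 -20 0 0.6;0 0 0 50 -20 0 0.6;0 0 0 0 0 0 0.6"

```text
time_s: 12.48
eef_pos: [0.5745, 0.3488, 0.167]
eef_rot: [-0.0, 0.719, 0.695, -0.0]
wrist_force: [0.4, 0.6, -0.4]
opening: 0.601
grasp_force: 0.0
```

```bash
python3 -c "
from h import *
crop('pics/c5.png',175,k=5,w=150)"
```

```text
(no output)
```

View pics/c5.png

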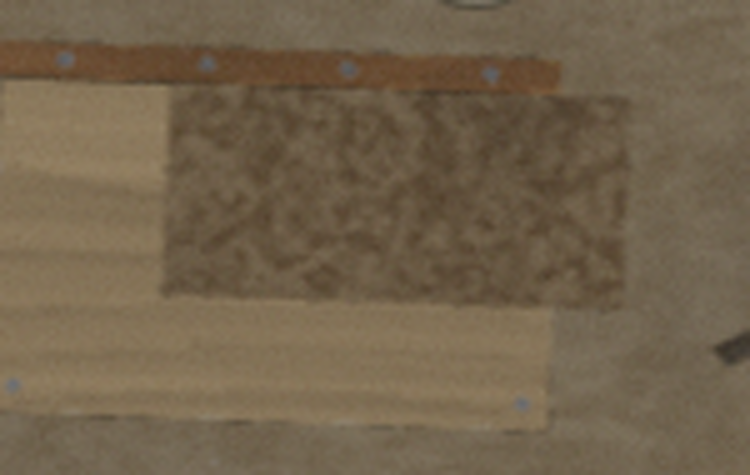

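The arm is clear of the strip. Its corners are at FL (169,84), FR (630,98), NR (622,308) and NL (162,293), flush with the fence.

```bash
python3 -c "
from h import *
o,a,R,e=fit(world([(169,84),(630,98),(622,308),(162,293)],.042,x0=175,k=5),S);B=board()
p=B[2].T@(o-B[0]);d=a-B[1];print(p,d,e)
if -.075<p[1]<-.065 and p[0]>.021 and abs(d)<.015: print(hand_in())"
```

```text
[ 0.02480414 -0.06933197] 0.0014162145456821582 0.0011928721103511286
the job is handed in; nothing more can be done
None
```

The job is handed in: measured from the top camera, the strip is flush against the fence, parallel to within about 0.001 rad, and overhangs the right-hand edge by about 39 mm (target 40 ± 8 mm); it took about 12.5 s.

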